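# Stand the recipe display up on its fold-out stand

## Task

Swing the stand on the back of the recipe display fully open, to its stop. Then lift the display out of its cradle and gently stand it up on the blue mat, leaning back on its own opened stand, centred on the mat and square to it, with the screen facing the robot's side of the table. Leave the tubs and the flour shaker where they are.

Things in the scene. Friction and masses are not known exactly. Their poses are not given: they have to be found in the camera images.
- display: White recipe display panel, 150 wide, 140 tall, 12 thick, 0.25-0.4 kg. Origin: middle of the lower edge, half-way through the thickness. z up the panel to its top edge, y along its width, x out of its back (screen at x=-6, back at x=+6). It starts in the cradle tipped 30 degrees forward: top edge nearer the robot, screen downward, back with the stand facing up and away from the robot.
- display_center (a point): Centre of the display panel, 70 mm from lower and top edges; axes as display. The panel can be pinched across its 12 mm thickness at the middle of the top edge with the tool tilted along the panel: there the top 35 mm are free on both faces (the stand's hinge is below on the back; the cradle supports the lower 86 mm of the screen side).
- display_base (a point): Point of the display at x=+37, z=+12 mm of display: when the display stands on its opened stand, this lies over the middle of its footprint (lower edge to stand foot, about 65 mm). Axes as display.
- stand (a joint): Stand on the display's back: 0 folded flat, 0.70 rad fully open at its stop; starts at 0 to 0.15. Stiff hinge (friction 0.035 N m), stays where left. Hinge line along the display's y at x=+9, z=92 mm of display. Grey leaf 26 wide, 5 thick, 90 mm long from hinge to foot; opening swings the foot away from the back. On the open stand the display leans back about 20 degrees from vertical.
- stand_tab (a point): Orange pull tab near the stand's foot: this point is 6 mm short of its tip, mid-section. Tab 12 mm wide (along y), 10 mm along the leaf, sticks out 24 mm from the leaf; free on both y sides for pinching. The point is 77 mm from the hinge line along the leaf and 20.5 mm out from its mid plane. Axes turn with the stand: x outward along the tab, y along the hinge, z from foot to hinge.
- stand_foot (a point): Foot (free end) of the stand, 90 mm from the hinge line; axes as stand_tab.
- cradle: Fixed grey and aluminium cradle, base 105 x 130 mm, two open hooks with 8 mm lips behind the display's lower edge. Origin on the table; x points away from the robot, z up. The display's lower edge rests 40 mm beyond the origin in x, 45 mm above the table. The display lifts out along its own z; after 8 mm it is past the lips.
- mat: Fixed blue silicone mat, 120 mm deep (x) by 190 mm wide (y), 3 mm thick (top surface 3 mm above the table). Origin at the centre of its underside; x points away from the robot, turned by up to 0.25 rad.
- tub_red: Small tub with a red lid, 61 mm across, 42 mm high; origin at the centre of its underside. A bystander.
- tub_white: White tub, 73 mm across, 64 mm high; origin at the centre of its underside. A bystander.
- flour_shaker: Flour shaker, 72 mm across, 88 mm high; origin at the centre of its underside. A bystander.

How it is judged:
By the outcome, as a careful person would: the job done as asked, in the order asked, and still so for the second after the job is handed in, with the robot touching nothing.
It also fails if it takes over 58 s, if anything falls off the work surface, if the arm or the gripper's body presses on something with over 40 N, if the wrist force passes 120 N, or if a joint passes its speed limit or range.

## Robot

A 7-joint arm with a two-finger parallel gripper is mounted at the origin on a cart in front of the work surface, level with it; the furniture and walls round the work are solid. World frame = base frame: x ahead of the robot, y to its left, z up, the work surface at z = 0. Lengths are in mm, angles in degrees, forces in N, time in s.
With the tool pointing down it reaches from about 425 to 950 mm from the base axis. Payload 4.7 kg.
Tool frame: the origin (TCP) lies midway between the tips of the shut fingers; the grasp point (between the pads) lies 19 mm behind it; y points along the fingers, x is the direction in which the jaws open and shut, and the axes are right-handed (so a half turn about y gives the same grasp; the last joint's range is limited). The gripper opens to 87 mm and grips with 3 to 60 N. Pads are 19 mm wide; open, the fingers measure 117 mm over their backs; the gripper's body (75 mm by 190 mm) begins 51 mm behind the grasp point.
Start: joints at [-78.203, 26.849, -2.785, 87.806, 1.381, 65.374, -4.715], TCP at [156.995, 656.507, 222.573] pointing down, gripper open.
Joint ranges: [-148.3, 148.3], [-19.14, 114.17], [-79.39, 73.82], [5.75, 140.21], [-59.74, 239.74], [12.07, 113.84], [-152.46, 152.46]. Speed limits (degrees/s): [147.25, 147.25, 180, 180, 180, 180, 180].

## Interface

Orientations are given as a 3x3 rotation matrix whose columns are the frame's x, y, z axes.
In Python, from workcell import * gives the robot as it stands. Calls block until the motion is done:
- reach(position, orientation): joint-space move of the TCP to a pose.
- line_to(position, vel=150, orientation=None, stop_force=None): straight line of the TCP; orientation=None keeps the orientation; vel is the mean speed in mm/s. With stop_force (N) it stops when the force on the tool has changed by that much, and returns True; else False.
- set_joints(angles): joint-space move.
- move_gripper(opening, squeeze=None): finger opening in mm; squeeze is the grip in N (None keeps the last); returns when the fingers have stopped.
- dwell(seconds).
- solve_ik(position, orientation): joint angles nearest the present ones, or None.
- sense(): the state.
- grab_frame(name): name is "scene" or "top" or "wrist"; returns a dict with "frame" (384x512x3 uint8, red, green, blue), "z_map" (384x512 float32, mm along the optical axis (not along the pixel's ray), 0 where there is no reading), "camera_matrix" (3x3 intrinsics, pixels), "R" (3x3) and "t" (3): a world point X has camera coordinates R X + t. Camera axes: x right, y down, z forward; pixel columns grow to the right and rows downward; lengths in mm; the calibration is good to about 2 mm. A picture is of the moment at which its call begins.
A pose or a line that the arm cannot do raises PlanningError and nothing moves.
- close_job(): hands the job in, once; it reports no verdict.
Trained networks look in a picture, given as the dict that the camera call returned (one of the last four; its "shot" number tells which), for a name from the list of things; names that differ only in an ending like _2 or _b are one class to them, and where a whole thing is asked for, a point or a joint stands for the part that bears it (a point fixed in the world has none). Each returns a list of dicts, best first, with "conf" (0 to 1); they miss things now and then, are a little off and sometimes report something else, mostly with a low value. They report only what shows in the picture. A call takes as long as a camera call.
- outline_of(picture, target): "pixels" (384x512 bool, what is visible of it).
- place_of(picture, target): "point" ([x, y, z] in mm, in world coordinates, good to about 4 mm: a listed point, or the origin of a listed thing).
The state is a dict: "time": time; "joint_positions": joint angles; "joint_vel": joint speeds; "joint_torque": joint torques, N m; "tcp_pos": TCP position; "eef_rot": TCP orientation; "wrist_force": force on the tool from outside, world axes, zero at the start; "wrist_torque": the same for the moment, N m; "grip_width": finger opening in mm.
Only numpy, scipy, OpenCV 4.12 (cv2) and the standard library are available. Lean on these libraries where they do the work, as an engineer would, in place of code of your own. Each camera call takes 0.05 s, during which the arm holds its last target. There are 200 camera calls.

## Working session

There is one attempt and no reset: what is moved stays moved. The work goes in short steps, each a Python script; the robot and the scene stay as the last script left them, time stands still between calls to the robot, and variables do not carry over. Pictures are saved under pics/ and viewed, about 8 in all and at most 12, crops included, and the job is handed in when it is done.

```bash
ls; mkdir -p pics; python3 - <<'E'
from workcell import *
import cv2,numpy as np
for n in ("scene","top"):
    p=grab_frame(n); cv2.imwrite(f"pics/{n}0.png",p["frame"][:,:,::-1])
    np.savez(f"{n}0.npz",z=p["z_map"],K=p["camera_matrix"],R=p["R"],t=p["t"],f=p["frame"])
    print(n,"cam",np.round(-p["R"].T@p["t"]))
    for k in ("display","display_center","stand_tab","stand_foot","cradle","mat","tub_red","tub_white","flour_shaker"):
        r=place_of(p,k); print(k,[(np.round(a["point"],1).tolist(),round(a["conf"],2)) for a in r[:2]])
s=sense();print(s["time"],s["eef_rot"],s["wrist_force"])
E
```

```text
pics
scene cam [ 182. -793.  553.]
display [([591.5, -145.8, 45.5], 0.71)]
display_center [([552.9, -137.0, 103.6], 0.91), ([682.1, -327.5, -3.6], 0.43)]
stand_tab [([610.7, -155.8, 72.7], 0.63)]
stand_foot [([600.3, -147.8, 52.6], 0.54)]
cradle [([553.0, -137.4, 4.1], 0.55)]
mat [([518.3, 202.0, 0.5], 0.75)]
tub_red [([757.5, -65.3, 0.9], 0.69)]
tub_white [([691.6, 11.5, 3.0], 0.6)]
flour_shaker [([678.4, -326.5, -2.5], 0.77)]
top cam [ 463.  -65. 1121.]
display [([593.5, -146.6, 46.3], 0.58)]
display_center [([558.9, -145.0, 105.4], 0.6)]
stand_tab [([613.7, -153.7, 73.1], 0.55)]
stand_foot [([602.1, -152.2, 50.5], 0.55)]
cradle [([553.4, -138.3, 1.4], 0.98)]
mat [([520.2, 199.0, 3.7], 0.56)]
tub_red [([761.1, -65.8, -3.9], 0.88)]
tub_white [([692.8, 11.1, -1.0], 0.7), ([588.9, -148.1, 46.4], 0.28)]
flour_shaker [([679.1, -330.3, -0.9], 0.81)]
1.0 [[ 2.32637298e-01  1.20339127e-05 -9.72563565e-01]
 [ 9.72563557e-01  1.26622279e-04  2.32637298e-01]
 [ 1.25947752e-04 -9.99999992e-01  1.77533200e-05]] [-0.68260038  0.35569931 -0.35463532]
```

View pics/scene0.png

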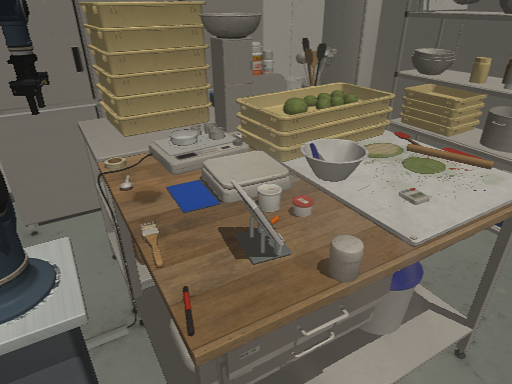

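View pics/top0.png

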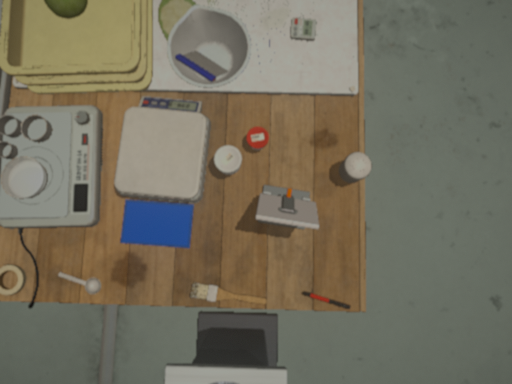

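```bash
cat > h.py <<'E'
from workcell import *
import numpy as np, cv2
def pts(p,mask):
    v,u=np.nonzero(mask&(p["z_map"]>0)); z=p["z_map"][v,u]
    K=p["camera_matrix"]; c=np.c_[(u-K[0,2])/K[0,0]*z,(v-K[1,2])/K[1,1]*z,z]
    return (c-p["t"])@p["R"]
def plane(P,tol=2,n=300):
    rng=np.random.default_rng(0);best=None;bi=0
    for _ in range(n):
        a,b,c=P[rng.choice(len(P),3,False)];m=np.cross(b-a,c-a);l=np.linalg.norm(m)
        if l<1:continue
        i=abs((P-a)@(m/l))<tol
        if i.sum()>bi:bi=i.sum();best=i
    Q=P[best];c=Q.mean(0);m=np.linalg.svd(Q-c)[2][2]
    return (m if m[2]>0 else -m),c,best
def rect_yaw(P):
    r=cv2.minAreaRect(P[:,:2].astype(np.float32)); return r
E
python3 - <<'E'
from h import *
p=grab_frame("top")
for k in ("display","cradle","mat","stand_foot"):
    o=outline_of(p,k)
    if not o: print(k,None);continue
    m=cv2.erode(o[0]["pixels"].astype(np.uint8),np.ones((3,3)))>0
    P=pts(p,m); n,c,i=plane(P)
    print(k,o[0]["conf"],len(P),i.sum(),"n",n.round(3),"c",c.round(1),"yaw",np.degrees(np.arctan2(n[1],n[0])).round(1),"tilt",np.degrees(np.arccos(n[2])).round(1))
    print("  rect full",rect_yaw(pts(p,o[0]["pixels"])[:]))
    if k=="display":
        # in-plane frame of the panel
        h=np.array([n[0],n[1],0]);h/=np.linalg.norm(h);y=np.cross([0,0,1],h);Q=P[i]
        z=np.cross(n,y); 
        # y x n sign
        z=z if z[2]>0 else -z
        print("  in-plane rect (y,z)",cv2.minAreaRect(np.c_[Q@y,Q@z].astype(np.float32)),"y",y.round(3),"z",z.round(3))
        print("  off-plane pts",np.percentile((P-c)@n,[1,50,90,99]).round(1))
E
```

```text
display 0.92 1535 1179 n [ 0.857 -0.114  0.503] c [ 556.2 -142.5  121.1] yaw -7.6 tilt 59.8
  rect full ((566.885009765625, -155.5533447265625), (178.17306518554688, 99.52693939208984), 82.4520034790039)
  in-plane rect (y,z) ((-68.27396392822266, -192.4906005859375), (140.894775390625, 147.67982482910156), 89.85536193847656) y [ 0.132  0.991 -0.   ] z [-0.498  0.066  0.864]
  off-plane pts [-7.7  0.1  5.2 16.7]
cradle 0.79 268 152 n [0.007 0.002 1.   ] c [ 609.7 -145.8    8.8] yaw 11.8 tilt 0.4
  rect full ((574.1810913085938, -141.60244750976562), (130.2119598388672, 109.64838409423828), 82.97054290771484)
mat 0.94 2866 1819 n [0.    0.001 1.   ] c [519.6 205.    3.9] yaw 67.3 tilt 0.1
  rect full ((520.5264892578125, 205.486572265625), (195.31202697753906, 125.25065612792969), 87.68702697753906)
stand_foot 0.73 108 93 n [ 0.842 -0.113  0.528] c [ 578.1 -145.1   95.7] yaw -7.7 tilt 58.1
  rect full ((586.68212890625, -146.4180450439453), (23.59592056274414, 59.66773223876953), 82.80021667480469)
```

```bash
cat >> h.py <<'E'
psi=np.radians(-7.5)
def fr(yaw,tilt):  # display frame; tilt>0 leans back (away), <0 forward
    c,s=np.cos(yaw),np.sin(yaw); h=np.array([c,s,0]); y=np.array([-s,c,0]); u=np.array([0,0,1.])
    return np.c_[h*np.cos(tilt)-u*np.sin(tilt), y, h*np.sin(tilt)+u*np.cos(tilt)]
D0=fr(psi,np.radians(-30)); O0=np.array([592.8,-146.3,45.5])
def tab(q): return np.array([9+20.5*np.cos(q)+77*np.sin(q),0,92-77*np.cos(q)+20.5*np.sin(q)])
def toolR(el,s=1):  # jaws along display y; -tool_y elevation el (deg) away from robot
    e=np.radians(el); c,sn=np.cos(psi),np.sin(psi)
    y=-np.array([np.cos(e)*c,np.cos(e)*sn,np.sin(e)]); x=s*np.array([-sn,c,0]); return np.c_[x,y,np.cross(x,y)]
def gripR(D,s=1): return np.c_[s*D[:,0],-D[:,2],s*D[:,1]]
def ik(p,R):
    j=solve_ik(p,R); return None if j is None else np.round(j,0).tolist()
E
python3 - <<'E'
from h import *
p=grab_frame("top"); f=p["frame"].astype(int)
m=((f[...,2]>f[...,0]+60)&(f[...,2]>f[...,1]+40)); m[:190]=0;m[255:]=0;m[:,:110]=0;m[:,205:]=0
P=pts(p,m); 
# exact plane z=3 intersection
v,u=np.nonzero(m);K=p["camera_matrix"];d=np.c_[(u-K[0,2])/K[0,0],(v-K[1,2])/K[1,1],np.ones(len(u))]@p["R"];C=-p["R"].T@p["t"]
X=C+d*((3-C[2])/d[:,2])[:,None]; print("mat",m.sum(),cv2.minAreaRect(X[:,:2].astype(np.float32)),X.mean(0))
cov=np.linalg.eigh(np.cov(X[:,:2].T))[1][:,1]; print("yaw",np.degrees(np.arctan2(-cov[0]*np.sign(cov[1]),abs(cov[1]))))
b=np.zeros_like(m);b[90:215,110:215]=1;Q=pts(p,b);Q=Q[(Q[:,2]>15)];print("scale",Q.min(0).round(),Q.max(0).round())
for s in (1,-1):
  print("tab",s,[ik(O0+D0@tab(q)+toolR(70+np.degrees(q),s)[:,1]*9,toolR(70+np.degrees(q),s)) for q in (0,.35,.7)])
  print("grip",s,ik(O0+D0[:,2]*108,gripR(D0,s)),ik(O0+D0[:,2]*200,gripR(D0,s)))
  D=fr(np.radians(-4),np.radians(20)); M=np.array([520,203,5])-D[:,0]*38
  print("place",s,ik(M+D[:,2]*108,gripR(D,s)),ik(M+D[:,2]*230,gripR(D,s)))
s=sense();print(s["time"])
E
```

```text
mat 2792 ((519.1801147460938, 203.67459106445312), (184.101318359375, 114.06615447998047), 87.60623168945312) [518.75261328 203.34075411   3.        ]
yaw -2.459968756024994
scale [579.  48.  15.] [898. 336.  79.]
tab 1 [[-8.0, 44.0, 28.0, 88.0, -17.0, 72.0, 107.0], [-10.0, 34.0, 29.0, 101.0, -21.0, 50.0, 110.0], [-2.0, 24.0, 15.0, 113.0, -18.0, 24.0, 109.0]]
grip 1 [51.0, 17.0, -46.0, 128.0, 52.0, 14.0, -45.0] [-63.0, -12.0, 69.0, 133.0, 27.0, 23.0, -21.0]
place 1 [-37.0, 33.0, 23.0, 98.0, -20.0, 72.0, -10.0] [-35.0, 30.0, 23.0, 86.0, -17.0, 86.0, -12.0]
tab -1 [[-19.0, 50.0, 48.0, 89.0, -30.0, 76.0, -61.0], [-28.0, 45.0, 59.0, 102.0, -45.0, 60.0, -50.0], [-28.0, 32.0, 52.0, 115.0, -54.0, 35.0, -39.0]]
grip -1 [60.0, 21.0, -57.0, 128.0, 61.0, 18.0, 126.0] None
place -1 [20.0, 51.0, -68.0, 94.0, 32.0, 80.0, 122.0] [19.0, 46.0, -68.0, 82.0, 26.0, 92.0, 127.0]
1.3
```

```bash
python3 - <<'E'
from h import *
R=toolR(70); reach(O0+D0@tab(0.03)+np.array([0,0,90])-R[:,1]*10,R); move_gripper(40)
s=sense();print(s["time"],s["tcp_pos"],s["wrist_force"])
for n in ("wrist","top"):
    p=grab_frame(n)
    for k in ("stand_tab","stand_foot","display","display_center"):
        r=place_of(p,k); print(n,k,[(np.round(a["point"],1).tolist(),round(a["conf"],2)) for a in r[:2]])
    if n=="wrist":
        cv2.imwrite("pics/w1.png",p["frame"][:,:,::-1])
        f=p["frame"].astype(int); m=(f[...,0]>f[...,2]+80)&(f[...,0]>f[...,1]+40)
        Q=pts(p,m); Q=Q[(abs(Q-(O0+D0@tab(0.03)))<40).all(1)]; 
        L=(Q-O0)@D0; print("orange",len(Q),np.percentile(L,[2,50,98],axis=0).round(1).tolist())
        o=outline_of(p,"display"); 
        if o: P=pts(p,o[0]["pixels"]);n_,c,i=plane(P);print("disp n",n_,(c-O0)@D0); L=(P[i]-O0)@D0;print(np.percentile(L,[1,99],axis=0).round(1).tolist())
E
```

```text
5.5833 [ 615.73531272 -149.34420607  174.34436272] [ 0.16351843 -0.28582302  0.87728262]
wrist stand_tab [([613.9, -153.2, 72.3], 0.61)]
wrist stand_foot [([602.3, -147.7, 51.2], 0.84)]
wrist display [([591.2, -149.5, 40.9], 0.97)]
wrist display_center [([555.0, -144.0, 107.1], 0.97)]
orange 282 [[15.2, -8.8, 14.1], [27.6, -3.4, 19.2], [36.3, 1.1, 20.7]]
disp n [ 0.85710349 -0.1137017   0.50243957] [ 5.27855071 -3.93339429 91.15243448]
[[3.0, -76.3, 5.2], [6.4, 68.5, 139.2]]
top stand_tab [([617.3, -153.0, 72.6], 0.57), ([612.0, -154.7, 69.2], 0.52)]
top stand_foot [([601.5, -154.1, 52.2], 0.7)]
top display [([593.2, -150.6, 45.0], 0.82)]
top display_center [([561.2, -145.9, 104.8], 0.92)]
```

View pics/w1.png

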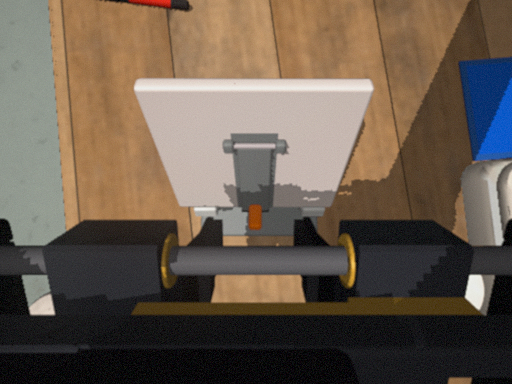

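```bash
cat >> h.py <<'E'
O0=np.array([592.3,-150.2,45.5])
def tp(q,back=9):
    R=toolR(70+np.degrees(q-.03)); return O0+D0@tab(q)+R[:,1]*back, R
E
python3 - <<'E'
from h import *
p,R=tp(.03); line_to(p+np.array([0,0,60]),vel=150)
print(line_to(p,vel=80,stop_force=4))
move_gripper(0,squeeze=6); s=sense(); print(s["time"],s["grip_width"],s["wrist_force"].round(2),s["tcp_pos"]-p)
for q in (.15,.27,.39,.51,.6):
    p,R=tp(q); line_to(p,vel=50,orientation=R); s=sense(); print(q,s["wrist_force"].round(2),s["time"])
for q in (.64,.68,.71,.74):
    p,R=tp(q); h=line_to(p,vel=30,orientation=R,stop_force=2.5); s=sense(); print(q,h,s["wrist_force"].round(2),s["grip_width"],s["time"])
    if h: break
p=grab_frame("scene"); cv2.imwrite("pics/s2.png",cv2.resize(p["frame"][170:270,200:330,::-1],None,fx=5,fy=5,interpolation=cv2.INTER_CUBIC))
for k in ("stand_tab","stand_foot","display","display_center"):
    r=place_of(p,k); print(k,[((D0.T@(np.array(a["point"])-O0)).round(1).tolist(),round(a["conf"],2)) for a in r[:1]])
E
```

```text
False
8.1083 11.67673409445225 [0.24 0.9  0.43] [0.10145443 0.36403931 0.10970826]
0.15 [ 0.11 -0.45  0.08] 8.4583
0.27 [-1.4  -0.27  0.07] 8.8083
0.39 [-0.13 -0.78  0.08] 9.1583
0.51 [-0.46 -0.73 -0.  ] 9.5083
0.6 [-0.58 -0.56 -0.95] 9.8083
0.64 False [-1.65  0.73 -0.8 ] 11.873628690887262 10.0667
0.68 False [-0.85  0.27 -2.07] 12.145242431787072 10.325
0.71 False [-2.28 -0.53 -0.95] 12.005847399273891 10.575
0.74 False [-0.31 -0.68 -0.64] 11.951059062353261 10.825
stand_tab [([75.5, -3.9, 46.0], 0.49)]
stand_foot [([70.6, 4.8, 20.6], 0.63)]
display [([2.1, 1.9, -0.4], 0.85)]
display_center [([-3.8, -2.0, 70.2], 0.76)]
```

View pics/s2.png

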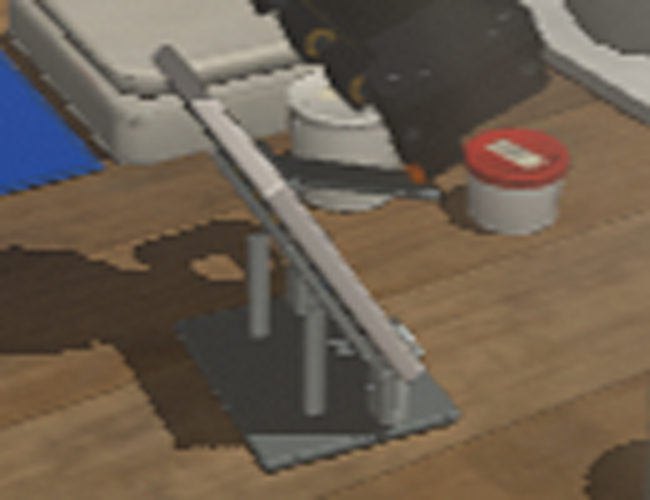

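```bash
python3 - <<'E'
from h import *
def favg(): return np.mean([(dwell(.02),sense()["wrist_force"])[1] for _ in range(8)],0).round(2)
print(favg())
for q in (.76,.78,.80,.82):
    p,R=tp(q); h=line_to(p,vel=30,orientation=R,stop_force=5); f=favg(); s=sense(); print(q,h,f,s["grip_width"],s["time"])
    if h or f[2]<-2.2 or np.linalg.norm(f)>3: break
p=grab_frame("scene")
o=outline_of(p,"display")
for k in ("stand_tab","stand_foot","display","display_center"):
    r=place_of(p,k); print(k,[((D0.T@(np.array(a["point"])-O0)).round(1).tolist(),round(a["conf"],2)) for a in r[:1]])
E
```

```text
[-0.8   0.45 -1.16]
0.76 False [-0.03  0.38 -5.29] 12.208191245285668 11.5917
stand_tab [([73.8, -4.5, 47.1], 0.66)]
stand_foot [([69.7, 3.6, 24.5], 0.44)]
display [([1.6, 2.4, -0.1], 0.89)]
display_center [([-4.7, -0.3, 70.7], 0.88)]
```

```bash
python3 - <<'E'
from h import *
move_gripper(40); s=sense(); R=s["eef_rot"]; line_to(s["tcp_pos"]-R[:,1]*60+np.array([0,0,20]),vel=200)
s=sense();print(s["time"],s["joint_positions"].round(0))
p=grab_frame("top")
for k in ("stand_tab","stand_foot"):
    r=place_of(p,k); print(k,[((D0.T@(np.array(a["point"])-O0)).round(1).tolist(),round(a["conf"],2)) for a in r[:1]])
o=outline_of(p,"display")[0]["pixels"]; P=pts(p,o); L=(P-O0)@D0
# leaf points
l=L[(abs(L[:,1])<11)&(L[:,0]>15)&(L[:,0]<75)&(L[:,2]<100)&(L[:,2]>15)]; print(len(l))
if len(l)>10:
    a=np.polyfit(l[:,0],l[:,2],1); print("leaf q",np.arctan(-1/a[0]),"at x=40 z",np.polyval(a,40),"expect",92-(40-9)/np.tan(.7)+2.5/np.sin(.7))
m=L[:,0]<9; n,c,i=plane(P[m]); print(n,np.percentile(L[m][i],[1,50,99],axis=0).round(1).tolist())
for s_ in (1,-1):
  for t in (-30,-27,-24):
    G=gripR(fr(psi,np.radians(t)),s_)
    print(s_,t,[ik(O0+D0[:,2]*h,G) for h in (110,135,170)])
E
```

```text
13.2167 [-19.  17.  37. 114. -24.  32. 115.]
stand_tab []
stand_foot []
1
[ 0.84560939 -0.10582471  0.52320731] [[2.2, 40.7, 12.0], [5.6, 59.0, 103.0], [7.8, 74.5, 141.1]]
1 -30 [[-23.0, 13.0, 40.0, 132.0, -59.0, 14.0, 61.0], [-33.0, 10.0, 51.0, 133.0, -49.0, 16.0, 53.0], [-47.0, 3.0, 63.0, 133.0, -24.0, 17.0, 29.0]]
1 -27 [[-30.0, 16.0, 49.0, 130.0, -53.0, 19.0, 55.0], [-37.0, 12.0, 56.0, 131.0, -44.0, 20.0, 47.0], [-49.0, 5.0, 66.0, 131.0, -24.0, 22.0, 29.0]]
1 -24 [[-33.0, 17.0, 53.0, 128.0, -48.0, 24.0, 50.0], [-39.0, 14.0, 59.0, 129.0, -40.0, 25.0, 43.0], [-49.0, 8.0, 68.0, 129.0, -25.0, 26.0, 30.0]]
-1 -30 [[52.0, 17.0, -46.0, 128.0, 49.0, 14.0, 137.0], [61.0, 15.0, -55.0, 128.0, 43.0, 16.0, 144.0], [-54.0, 4.0, 71.0, 133.0, -28.0, 18.0, -146.0]]
-1 -27 [[51.0, 17.0, -46.0, 126.0, 40.0, 18.0, 147.0], [61.0, 16.0, -55.0, 126.0, 37.0, 21.0, 150.0], [-51.0, 6.0, 69.0, 131.0, -26.0, 22.0, -149.0]]
-1 -24 [[59.0, 21.0, -56.0, 124.0, 44.0, 25.0, 144.0], [68.0, 21.0, -66.0, 124.0, 43.0, 29.0, 145.0], [-49.0, 8.0, 68.0, 129.0, -25.0, 26.0, -150.0]]
```

```bash
python3 - <<'E'
from h import *
A=O0+D0[:,2]*140+np.array([0,0,85]); RA=gripR(fr(psi,np.radians(-15)))
s=sense(); line_to(s["tcp_pos"]+np.array([0,0,50]),vel=250)
reach(A,RA); s=sense(); print(s["time"],s["joint_positions"].round(0))
G=gripR(D0)
line_to(O0+D0[:,2]*165,vel=150,orientation=G)
s=sense(); print(s["time"],s["joint_positions"].round(0), (D0.T@(s["tcp_pos"]-O0)).round(1))
p=grab_frame("scene"); cv2.imwrite("pics/s3.png",cv2.resize(p["frame"][130:270,170:330,::-1],None,fx=4,fy=4,interpolation=cv2.INTER_CUBIC))
p=grab_frame("wrist"); o=outline_of(p,"display")
if o:
    P=pts(p,o[0]["pixels"]);L=(P-O0)@D0;L=L[(L[:,0]>2)&(L[:,0]<10)];print(len(L),np.percentile(L,[1,50,99],axis=0).round(1).tolist())
E
```

```text
15.175 [-48.   9.  67. 117. -15.  46.  19.]
15.8833 [-44.   4.  60. 133. -28.  17.  33.] [  1.1  -0.5 165.2]
1063 [[2.4, -168.4, -57.7], [4.3, 11.3, 136.2], [9.8, 71.9, 139.9]]
```

View pics/s3.png

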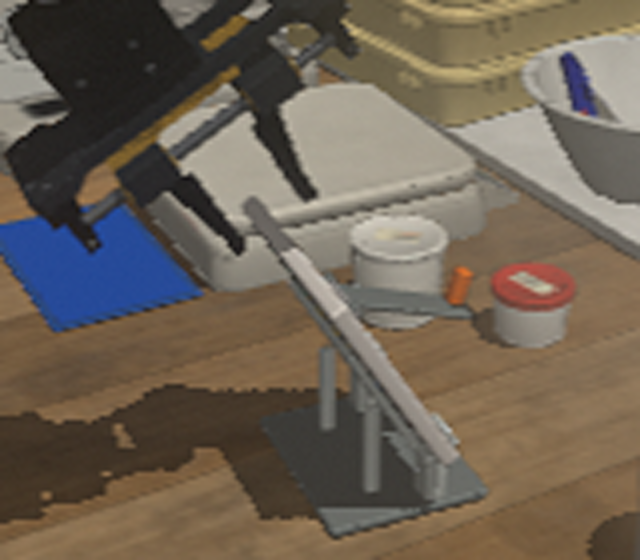

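```bash
python3 - <<'E'
from h import *
print(line_to(O0+D0[:,2]*109,vel=100,stop_force=6)); s=sense();print((D0.T@(s["tcp_pos"]-O0)).round(1),s["time"])
move_gripper(0,squeeze=25); s=sense();print(s["grip_width"],s["wrist_force"].round(2))
T=s["tcp_pos"]
line_to(T+D0[:,2]*25,vel=60); s=sense();print(s["grip_width"],s["wrist_force"].round(2),s["time"])
line_to(T+D0[:,2]*25+np.array([0,0,100]),vel=150,orientation=gripR(fr(psi,np.radians(-5))))
s=sense();print(s["time"],s["joint_positions"].round(0),s["wrist_force"].round(2))
D=fr(np.radians(-2.5),np.radians(20)); M=np.array([519,203.5,5])-D@[37,0,12]
print([ik(M+D[:,2]*109+np.array([0,0,h]),gripR(D)) for h in (0,40,100)])
p=grab_frame("scene"); cv2.imwrite("pics/s4.png",cv2.resize(p["frame"][90:270,150:330,::-1],None,fx=3,fy=3,interpolation=cv2.INTER_CUBIC))
E
```

```text
False
[  0.5  -0.4 109.2] 16.75
11.776627711878309 [-2.41  0.88  2.98]
11.995494583947684 [-0.85  0.52 -2.71] 17.925
19.25 [-43.  18.  67. 109. -20.  61.  25.] [ 0.09 -0.11 -3.64]
[[-53.0, 41.0, 49.0, 100.0, -34.0, 76.0, 6.0], [-55.0, 39.0, 51.0, 98.0, -32.0, 80.0, 5.0], [-56.0, 35.0, 54.0, 95.0, -30.0, 86.0, 3.0]]
```

View pics/s4.png

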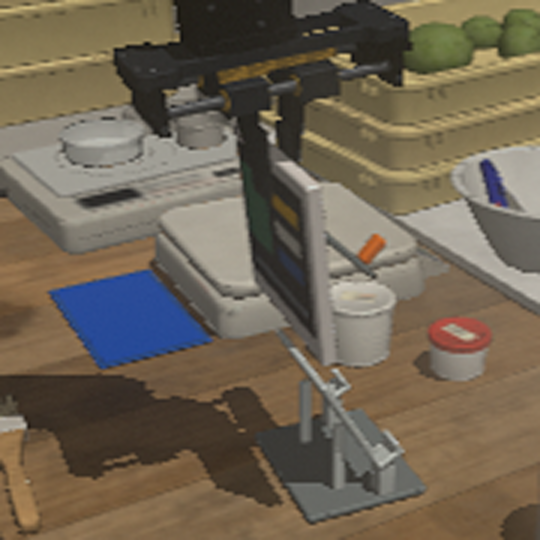

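```bash
cat >> h.py <<'E'
DM=fr(np.radians(-2.5),np.radians(20)); M=np.array([519,203.5,5])-DM@[37,0,12]; M[2]=5
E
python3 - <<'E'
from h import *
reach(M+DM[:,2]*109+np.array([0,0,90]),gripR(DM)); s=sense()
print(s["time"],s["joint_positions"].round(0),s["wrist_force"].round(2),s["grip_width"])
B=s["tcp_pos"]-DM[:,2]*109
print("tcp err",(B-M).round(1))
for n in ("scene","top"):
    p=grab_frame(n)
    for k in ("display","display_center","display_base","stand_tab","stand_foot"):
        r=place_of(p,k); print(n,k,[((DM.T@(np.array(a["point"])-B)).round(1).tolist(),round(a["conf"],2)) for a in r[:1]])
    o=outline_of(p,"display")
    if o:
        P=pts(p,o[0]["pixels"]); L=(P-B)@DM
        P=P[(abs(L[:,0])<12)&(abs(L[:,1])<85)&(L[:,2]>-8)&(L[:,2]<100)];L=(P-B)@DM
        nn,c,i=plane(P,1.5); print("n in display frame",(DM.T@nn).round(3),len(P),i.sum(),np.percentile(L[i],[1,50,99],axis=0).round(1).tolist())
        np.save(f"L_{n}.npy",L)
    if n=="scene": cv2.imwrite("pics/s5.png",cv2.resize(p["frame"][70:230,110:310,::-1],None,fx=3,fy=3,interpolation=cv2.INTER_CUBIC))
E
```

```text
20.6167 [-56.  36.  53.  96. -30.  85.   3.] [-0.16 -0.24 -3.2 ] 11.879489200118405
tcp err [ 0.7 -2.4 90.8]
scene display [([2.0, 1.0, -0.2], 0.95)]
scene display_center [([-2.0, 2.2, 67.3], 0.87)]
scene display_base [([41.5, 2.5, 14.0], 0.74)]
scene stand_tab [([76.1, -5.3, 46.6], 0.4)]
scene stand_foot [([69.0, 1.7, 24.2], 0.62)]
n in display frame [-1.     0.002 -0.015] 694 546 [[-6.5, -75.4, 1.8], [-5.0, -10.2, 50.1], [-3.2, 67.6, 98.4]]
top display [([-0.3, 2.5, 0.1], 0.7)]
top display_center [([-0.0, -0.2, 70.7], 0.94)]
top display_base [([37.5, 1.7, 8.6], 0.64)]
top stand_tab [([76.4, -3.2, 46.4], 0.44)]
top stand_foot [([68.3, -0.6, 21.6], 0.47)]
n in display frame [-1.    -0.005 -0.012] 539 492 [[-8.0, -71.2, 4.7], [-6.6, -29.6, 51.8], [-4.9, 20.1, 98.9]]
```

View pics/s5.png

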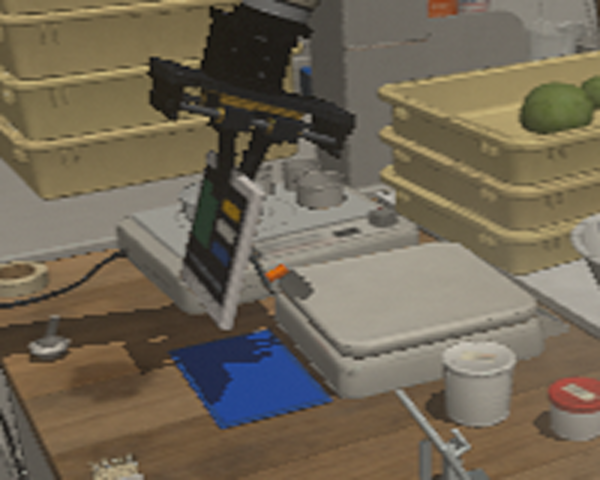

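```bash
python3 - <<'E'
from h import *
def favg(): return np.mean([(dwell(.02),sense()["wrist_force"])[1] for _ in range(8)],0).round(2)
T=M+DM[:,2]*109
line_to(T+np.array([0,0,14]),vel=80,orientation=gripR(DM)); dwell(.3); s=sense(); print("err",(s["tcp_pos"]-T).round(1),favg(),s["time"])
f0=favg()
for h in np.arange(11,-5,-1.5):
    r=line_to(T+np.array([0,0,h]),vel=12,stop_force=2.5); f=favg(); print(round(h,1),r,f,sense()["tcp_pos"][2].round(1)-T[2].round(1))
    if (f-f0)[2]>1.2: break
s=sense(); print("err",(s["tcp_pos"]-T).round(1),"rot",np.degrees(np.arctan2(s["eef_rot"][1,0],s["eef_rot"][0,0])),s["time"],s["grip_width"])
E
```

```text
err [ 0.1  0.1 14.3] [-0.04  0.09 -2.74] 22.7167
11.0 False [-0.12  0.18 -2.83] 11.0
9.5 False [ 0.01 -0.16 -2.55] 9.5
8.0 False [-0.26 -0.1  -2.92] 8.0
6.5 False [ 0.   -0.27 -2.86] 6.5
5.0 False [ 0.11 -0.08 -2.7 ] 5.099999999999994
3.5 False [ 0.23  0.15 -2.79] 3.5
2.0 False [-0.24 -0.32 -2.88] 2.0
0.5 False [ 0.11  0.22 -2.44] 0.5
-1.0 True [ 0.7  -0.05  5.51] 0.09999999999999432
err [ 0.5 -0.1  0.1] rot -2.4927271780591727 26.7167 11.968196771613707
```

```bash
python3 - <<'E'
from h import *
def favg(): return np.mean([(dwell(.02),sense()["wrist_force"])[1] for _ in range(8)],0).round(2)
s=sense(); line_to(s["tcp_pos"]+np.array([0,0,.3]),vel=5); print(favg())
move_gripper(20); print(favg()); move_gripper(40)
T=sense()["tcp_pos"]; line_to(T+DM[:,2]*60,vel=80); line_to(T+DM[:,2]*60+np.array([0,0,120]),vel=200); 
s=sense();print(s["time"])
# clear the view: swing arm aside to the start joints at same height
set_joints([-78.203,26.849,-2.785,87.806,1.381,65.374,-4.715]); print(sense()["time"])
B=M
for n in ("scene","top"):
    p=grab_frame(n)
    for k in ("display","display_center","display_base","stand_tab","stand_foot","mat","tub_red","tub_white","flour_shaker"):
        r=place_of(p,k); 
        if r: a=np.array(r[0]["point"]); print(n,k,a.round(1),(DM.T@(a-B)).round(1) if "d" in k[:2] or "s"==k[0] else "")
    o=outline_of(p,"display"); P=pts(p,o[0]["pixels"]); L=(P-B)@DM; P=P[(abs(L[:,0])<12)&(abs(L[:,1])<85)&(L[:,2]>-8)&(L[:,2]<150)];L=(P-B)@DM
    nn,c,i=plane(P,1.5); print("n",(DM.T@nn).round(3),i.sum(),np.percentile(L[i],[1,50,99],axis=0).round(1).tolist())
    cv2.imwrite(f"pics/{n}6.png",cv2.resize(p["frame"][(60 if n=="scene" else 120):(260),90:330,::-1],None,fx=3,fy=3,interpolation=cv2.INTER_CUBIC))
E
```

```text
[0.09 0.01 0.23]
[-0.14  0.19 -0.06]
30.2583
32.4083
scene display [480.6 204.    3.4] [ 1.  -1.2 -1.3]
scene display_center [499.9 207.7  69.3] [-3.6  3.4 67.1]
scene display_base [521.2 205.3   4.6] [38.7  1.9 13.6]
scene stand_tab [565.2 198.8  22.6] [74.1 -2.7 45.7]
scene stand_foot [550.3 206.7   4.2] [66.1  4.6 23.2]
scene mat [520.7 202.2   4.8] 
scene tub_red [ 7.553e+02 -6.360e+01  2.000e-01] 
scene tub_white [689.2   8.7   2.5] 
scene flour_shaker [ 681.2 -328.9   -3.2] 
n [-1.    -0.002  0.008] 707 [[-5.9, -75.9, 5.0], [-4.2, -12.3, 72.8], [-2.6, 67.3, 137.0]]
top display [482.1 205.6   4.7] [1.9 0.5 0.4]
top display_center [508.4 205.7  72.4] [ 3.4  1.7 73. ]
top display_base [521.6 204.5   1.9] [40.   1.1 11.3]
top stand_tab [566.2 198.9  21. ] [75.6 -2.5 44.5]
top mat [5.187e+02 2.036e+02 3.000e-01] 
top tub_red [762.7 -66.5  -3.8] 
top tub_white [694.2  12.6   0. ] 
top flour_shaker [ 678.  -331.2    2.1] 
n [-1.    -0.001  0.01 ] 1090 [[-6.8, -71.5, 6.4], [-5.3, -0.4, 81.1], [-3.4, 72.2, 141.9]]
```

View pics/scene6.png

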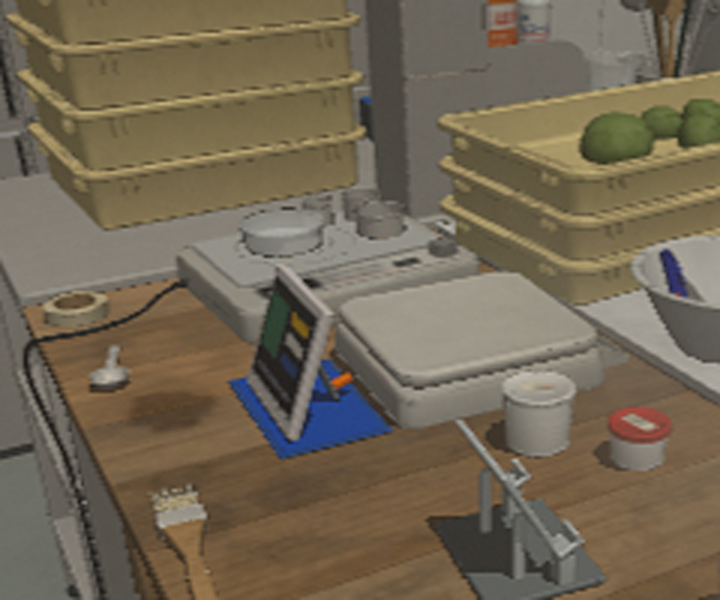

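View pics/top6.png

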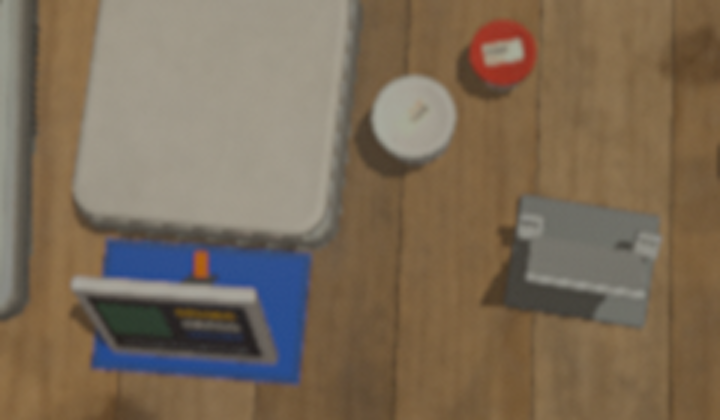

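```bash
python3 -c "
from workcell import *
print(sense()['time']); close_job()"
```

```text
33.5083
the job is handed in; nothing more can be done
```

The job is done and handed in at 33.5 s of the 58 s allowed. The display is standing on its opened stand on the blue mat, screen facing the robot's side of the table.

**What I did**
- **Stand:** I pinched the orange tab and swung the stand along its arc until about 5 N of force built up at the stop.
- **Lift:** I gripped the middle of the top edge, lifted the display out of the cradle along its own plane and carried it to the mat.
- **Placing:** I lowered it at a 20° lean until it touched, then eased off until the wrist force read about zero. I released it and backed the arm away to its start position.

**Last checks**
- **Lean and squareness:** The panel faces are within 1° of the intended lean and turn. The mat's turn, measured once from the top camera, is about -2.5°.
- **Centring:** The middle of the footprint is about 1 to 3 mm from the mat's centre, within the cameras' accuracy.
- **Stand angle:** Tab and foot positions match a fully open stand to within a few mm. The top camera did not report the foot in the last look.
- **Bystanders:** Both tubs and the flour shaker read the same positions as at the start, within about 5 mm of noise.

**Checks that failed or disagreed**
- My depth fit of the stand's leaf angle, before the lift, failed because the arm blocked the view.
- On touching down, the press read about 5.5 N for a moment before I eased it off.

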